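# Load a solder reel onto the bench reel holder

### The job

Load the solder reel into the reel holder. Pick up the steel axle by its black handle, thread it through the bore of the reel as it lies in its V-shaped rest and push it gently on until you feel the axle's clamp collar bear against the reel. Carry the reel hanging on the axle, never in the fingers, lower the two gently into the holder's notches with collar and reel between the posts and the reel down on the brake shoe, let go, and leave the things round about alone.

Things in the scene. Friction and masses are not known exactly. Their poses are not given: they have to be found in the camera images.
- axle: Loose steel axle, level on the bench, axle line 10 mm up; 90 g. Origin amid its black flat-sided handle (40 long, 20 x 20 mm); +x along the axle to the tip, 136 mm off. From x = 20 a 10 mm round rod. A dark collar (20 mm across, 10 thick) is clamped on it (holds 30 N; leave it so) at a place that differs each time and is not measured: handle-side face at x = 41 to 63 mm.
- axle_tip (a point): The end of the axle's tip, on the axle line. The last 10 mm of the rod taper from 10 to 5 mm in diameter.
- reel: Loose white reel of solder lying on its rims in the rest, bore level. Flanges 56 mm across, 40 mm wide over both, through-bore 13 mm. Origin in the middle of the bore; x along the bore, at the start the same way as the rest's x. About 200 g. Its flanges stand 25 N at most from axle or collar: 4 to 8 N show that the collar is home.
- rest: Fixed grey sheet V-rest that carries the reel, 74 x 66 mm, sides 36 mm high. Origin at bench height; x along the reel's bore, from the open end, where the axle goes in, to the stop plate that backs the reel when it is pushed. The bore lies 46 mm up, its middle within 2 mm of x = 0.
- rest_stop (a point): On the stop plate's near face (22 mm from the rest's origin), at bore height. The plate is 4 mm thick, 58 mm high, with a notch 24 mm wide, open at the top and down to 28 mm, so that the axle passes through and lifts out.
- holder: Fixed grey reel holder, base 104 x 60 mm. Origin at bench height midway between its posts; the handle belongs outside the -x post, the tip passes out through the +x post. Posts 5 mm thick, 50 wide, 70 high, inner faces at x = -27 and +27 mm: room for the collar (10, next to the -x post) and the reel (40) with 4 mm to spare.
- holder_seat (a point): On the line of a seated axle, midway between the posts, 52 mm above the bench. Each post has a notch open at the top, 13 mm wide, flared to 27 mm at its mouth; an axle at the bottom of both lies level on this line.
- brake_shoe (a joint): Sprung felt brake shoe on the holder's base between the posts, under the reel, 43 x 16 mm; it rubs on the flanges' rims. 0 at rest (top 29 mm above the bench), grows as it is pressed down (m), at most 14 mm; 0.2 N to start, 0.5 N at 6 mm, where a seated reel holds it.
- glue_bottle: Bystander: white glue bottle, 98 mm high, standing; origin under its foot, z up.
- flush_cutters: Bystander: flush cutters with red grips, 135 mm long, lying; origin under the middle.
- tape_roll: Bystander: roll of black tape, 67 mm wide, 19 mm high, lying flat; origin under the middle.

How it is judged (in metres and radians):
On the way, in this order (a step that is already met when the one before it is completed fails the run):
1. the axle is through the reel as it lies in its rest (tip at least 14 mm out of the far flange) and the collar bears against the reel with 2 N or more (x of axle_tip in the frame of reel above 0.034 m and angle between the x axis of axle and the x axis of reel, either way round below 0.15 rad and distance between reel and rest below 0.05 m and contact force between collar_c0 and reel above 2 N).
2. the reel hangs on the axle, at least 20 mm up and clear of the rest, touched by nothing but the axle (z of reel in the frame of rest above 0.066 m and x of axle_tip in the frame of reel above 0.03 m and contact force between reel and rest below 0.01 N and contact force between the fingers and reel below 0.01 N and contact force between axle and reel above 0.3 N), for 0.2 s.
At the end, for the whole second after the job is handed in: The axle lies at the bottom of both notches (handle and tip within 4 mm in height, 5 mm sideways), collar and reel between the posts, the reel pressing the brake shoe down 2 mm or more, all released and at rest; bystanders within 20 mm of their places (z of axle in the frame of holder between 0.048 and 0.056 m and z of axle_tip in the frame of holder between 0.048 and 0.056 m and y of axle in the frame of holder between -0.005 and 0.005 m and y of axle_tip in the frame of holder between -0.005 and 0.005 m and x of collar_c0 in the frame of holder above -0.024 m and value of joint brake_shoe above 0.002 m and x of reel in the frame of holder between -0.002 and 0.01 m and z of reel in the frame of holder between 0.045 and 0.055 m and angle between the x axis of reel and the x axis of holder, either way round below 0.12 rad and linear speed of each of reel, axle below 0.02 m/s and distance of each of tape_roll, flush_cutters, glue_bottle from where it was at the start of the episode below 0.02 m); the robot touches nothing.
It fails at once if the axle or its collar presses on the reel with more than 25 N (contact force between axle and reel above 25 N).
It fails at once if axle or reel is forced onto the holder with more than 25 N (contact force between any of axle, reel and holder above 25 N).
It fails at once if the reel is taken in the fingers (contact force between the fingers and reel above 1 N).
It fails at once if the glue bottle is knocked over or a bystander is shifted by more than 20 mm (angle between glue_bottle's own z axis and vertical above 0.5 rad or distance of any of tape_roll, flush_cutters, glue_bottle from where it was at the start of the episode above 0.02 m).
It also fails if it takes over 54 s, if anything falls off the work surface, if the arm or the gripper's body presses on something with over 40 N, if the wrist force passes 120 N, or if a joint passes its speed limit or range.

### The arm

A 6-joint arm with a two-finger parallel gripper is mounted at the origin on a cart in front of the work surface, level with it; the furniture and walls round the work are solid. World frame = base frame: x ahead of the robot, y to its left, z up, the work surface at z = 0. Lengths are in mm, angles in rad, forces in N, time in s.
With the tool pointing down it reaches from about 400 to 825 mm from the base axis. Payload 7 kg.
Tool frame: the origin (TCP) lies at the very end of the fingers, on their centre line; the grasp point (between the pads) lies 19 mm behind it; z points along the fingers, y is the line along which they close (so a half turn about z gives the same grasp; the last joint's range is limited). The gripper opens to 88 mm and grips with 3 to 60 N. Pads are 19 mm wide; open, the fingers measure 130 mm over their backs; the gripper's body (78 mm by 193 mm) begins 47 mm behind the grasp point.
Start: joints at [1.421, 0.359, 0.012, 0, -1.224, -0.288], TCP at [286.17, 611.312, 226.561] pointing down, gripper open.
Joint ranges: [-3.07, 3.07], [-1.43, 2.12], [-1.02, 1.25], [-3.03, 1.67], [-3.05, -0], [-3.03, 3.03]. Speed limits (rad/s): [2.39, 2.39, 3.01, 3.14, 3.14, 3.14].

### API

Orientations are given as a unit quaternion [x, y, z, w].
In Python, from plant import bot gives the robot as it stands. Calls block until the motion is done:
- bot.move_ptp(position, orientation): joint-space move of the TCP to a pose.
- bot.line_to(position, velocity=150, ori=None): straight line of the TCP; ori=None keeps the orientation; velocity is the mean speed in mm/s.
- bot.move_joints(angles): joint-space move.
- bot.move_gripper(opening, force=None): finger opening in mm; force is the grip in N (None keeps the last); returns when the fingers have stopped.
- bot.pause(seconds).
- bot.solve_ik(position, orientation): joint angles nearest the present ones, or None.
- bot.read_state(): the state.
- bot.camera(name): name is "scene" or "top" or "wrist"; returns the picture (480x640x3 uint8, red, green, blue); there is no depth.
- bot.get_calibration(name): a dict with "fx", "fy", "cx", "cy" (pixels), "view" (4x4, takes a point from world to camera coordinates); the wrist camera has in their place "T_tool_cam" (4x4, takes a point from camera to tool coordinates, whose origin is the TCP and whose axes are the flange's). Camera axes: x right, y up, looking along -z (the intrinsics and any distortion apply to the point x, -y, -z); pixel columns grow to the right and rows downward; lengths in mm; the calibration is good to about 2 mm. A picture is of the moment at which its call begins: read the wrist's pose just before it. get_calibration takes no time and is no camera call.
A pose or a line that the arm cannot do raises bot.Unreachable and nothing moves.
- bot.close_job(): hands the job in; it is judged then, once.
The state is a dict: "t": time; "joint_pos": joint angles; "qvel": joint speeds; "tau": joint torques, N m; "tcp_pos": TCP position; "eef_rot": TCP orientation; "contact_force": force on the tool from outside, world axes, zero at the start; "moment": the same for the moment, N m; "width": finger opening in mm; "finger_force": force on a finger pad.
Only numpy, scipy, OpenCV 4.12 (cv2) and the standard library are available. Lean on these libraries where they do the work, as an engineer would, in place of code of your own. Each camera call takes 0.05 s, during which the arm holds its last target. There are 200 camera calls.

## Working session

There is one attempt and no reset: what is moved stays moved. The work goes in short steps, each a Python script; the robot and the scene stay as the last script left them, time stands still between calls to the robot, and variables do not carry over. Pictures are saved under pics/ and viewed, at most 10 in all, crops included, and the job is handed in when it is done.

```bash
mkdir -p pics; ls; python3 - <<'E'
from plant import bot
import cv2
for n in("scene","top"):
    cv2.imwrite(f"pics/{n}0.png",bot.camera(n)[:,:,::-1])
    print(n,bot.get_calibration(n))
print(bot.get_calibration("wrist"))
print(bot.read_state())
E
```

```text
pics
scene {'fx': 471.4658609993701, 'fy': 471.4658609993701, 'cx': 325.4721700434838, 'cy': 240.80124637380362, 'view': array([[-6.19280299e-01, -7.84756931e-01, -2.54650688e-02,
         4.28363186e+02],
       [ 3.49185519e-01, -3.04313931e-01,  8.86263225e-01,
        -1.81286978e+02],
       [-7.03250584e-01,  5.39953322e-01,  4.62481379e-01,
        -6.20551334e+02],
       [ 0.00000000e+00,  0.00000000e+00,  0.00000000e+00,
         1.00000000e+00]])}
top {'fx': 623.0678564479235, 'fy': 623.0678564479235, 'cx': 322.96197924166603, 'cy': 228.91679918098376, 'view': array([[-1.77621910e-02, -9.99829370e-01, -5.07299144e-03,
         1.52909376e+02],
       [ 9.96716008e-01, -1.81073411e-02,  7.89260670e-02,
        -5.16998823e+02],
       [-7.90044582e-02, -3.65443189e-03,  9.96867564e-01,
        -1.01569676e+03],
       [ 0.00000000e+00,  0.00000000e+00,  0.00000000e+00,
         1.00000000e+00]])}
{'fx': 344.42859021760233, 'fy': 344.42859021760233, 'cx': 314.98333064583113, 'cy': 236.961938057166, 'T_tool_cam': array([[ 1.11669415e-03,  9.59630443e-01,  2.81261740e-01,
    
[... 269 characters left out ...]
0e+00]])}
{'t': 0.1, 'joint_pos': array([ 1.42110368e+00,  3.59344272e-01,  1.11183799e-02, -3.17681458e-04,
       -1.22415353e+00, -2.88081468e-01]), 'qvel': array([ 0.00030503, -0.00177593,  0.0011898 , -0.00011547,  0.00049403,
        0.00184575]), 'tau': array([-2.51758735e-03, -5.84165597e+01,  2.93752170e+01,  7.01573029e+00,
        1.01383415e-02, -3.96542362e-05]), 'tcp_pos': array([285.99061479, 610.8948785 , 225.68202959]), 'eef_rot': array([ 9.76127660e-01, -2.17196092e-01, -9.42656538e-05,  7.99977604e-04]), 'contact_force': array([-0.26423837, -0.52926359, -0.16003667]), 'moment': array([ 0.01286025,  0.02765194, -0.00981268]), 'finger_force': 0.0, 'width': 87.10904880574294}
```

View pics/top0.png

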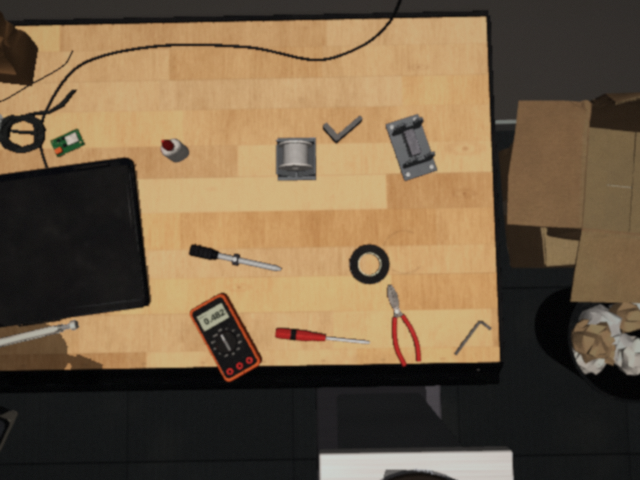

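View pics/scene0.png

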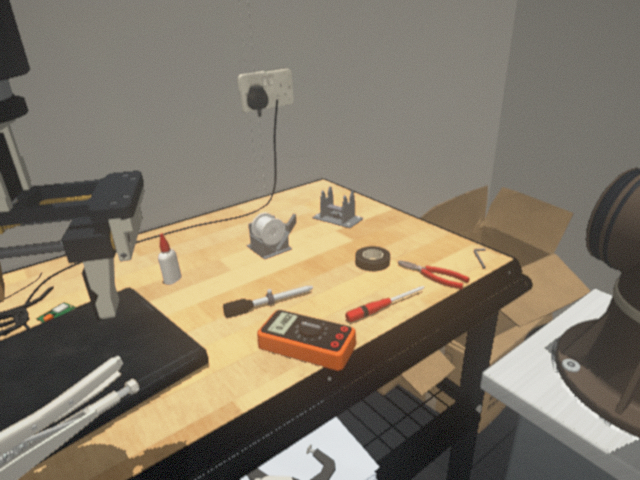

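The top view shows the axle (handle (200,252), tip (280,268)), the rest with the reel (296,158), the holder (412,148), the bottle (172,149), tape (369,264) and cutters (403,325). The scene view agrees. Next, enlarged crops.

```bash
python3 - <<'E'
import cv2,numpy as np
t=cv2.imread("pics/top0.png");s=cv2.imread("pics/scene0.png")
a=cv2.resize(t[105:185,265:445],None,fx=4.44,fy=4.44,interpolation=cv2.INTER_CUBIC)[:355,:799]
b=cv2.resize(t[238:278,180:290],(400,145),interpolation=cv2.INTER_CUBIC)
c=cv2.resize(s[180:260,240:370],(398,245),interpolation=cv2.INTER_CUBIC)
im=np.zeros((600,799,3),np.uint8);im[:355]=a;im[355:500,:400]=b;im[355:600,401:799]=c
cv2.imwrite("pics/m1.png",im)
E
```

```text
(no output)
```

View pics/m1.png

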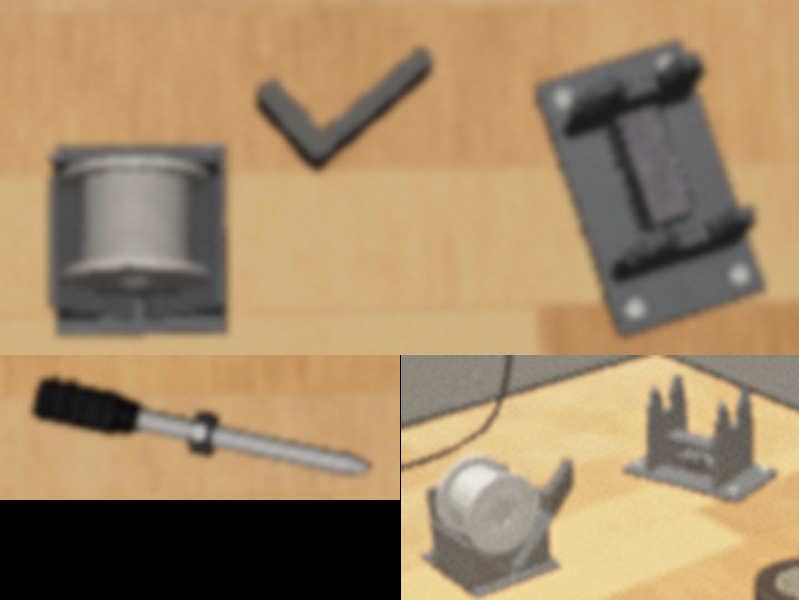

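```bash
cat > h.py <<'E'
import numpy as np,cv2
from plant import bot
from scipy.spatial.transform import Rotation as R
def ray(n,uv,st=None):
    c=bot.get_calibration(n)
    if n=="wrist":
        st=st or bot.read_state(); M=np.eye(4);M[:3,:3]=R.from_quat(st["eef_rot"]).as_matrix();M[:3,3]=st["tcp_pos"]
        M=M@c["T_tool_cam"]
    else: M=np.linalg.inv(c["view"])
    d=M[:3,:3]@np.array([(uv[0]-c["cx"])/c["fx"],-(uv[1]-c["cy"])/c["fy"],-1.])
    return M[:3,3],d
def pix(n,uv,z,st=None):
    o,d=ray(n,uv,st); return o+d*(z-o[2])/d[2]
def down(yaw): # tool z down, tool x at yaw
    return (R.from_euler('z',yaw)*R.from_euler('x',np.pi)).as_quat()
E
python3 - <<'E'
from h import *
A=lambda u,v:(180+u*110/400,238+(v-355)*40/145)
B=lambda u,v:(265+u/4.44,105+v/4.44)
for n,p,z in[("hend",A(37,393),10),("hfr",A(135,415),10),("col",A(203,433),10),("tip",A(370,467),10),
 ("rTL",B(52,148),0),("rTR",B(226,146),0),("rBR",B(226,332),0),("rBL",B(57,332),0),
 ("flB",B(135,283),46),
 ("hTL",B(537,90),3),("hTR",B(680,42),3),("hBR",B(764,290),3),("hBL",B(625,335),3)]:
    print(n,pix("top",p,z).round(1))
for yaw in (-np.pi/2,0,np.pi/2,np.pi):
  for p in ([540,0,250],[560,150,250]):
    print(yaw,bot.solve_ik(p,down(yaw)))
E
```

```text
hend [491.6 367.1  10. ]
hfr [480.6 321.9  10. ]
col [471.7 290.5  10. ]
tip [454.7 213.8  10. ]
rTL [678.8 220.3   0. ]
rTR [678.3 153.    0. ]
rBR [605.7 154.2   0. ]
rBL [606.9 219.3   0. ]
flB [617.2 186.8  46. ]
hTL [697.3  32.6   3. ]
hTR [715.1 -23.1   3. ]
hBR [617.7 -52.5   3. ]
hBL [601.2   1.3   3. ]
-1.5707963267948966 [ 0.36311216  0.12111071 -0.24960059  0.         -1.20008503 -0.36311216]
-1.5707963267948966 [ 0.59890411  0.18830812 -0.16802933  0.         -1.21445888 -0.59890411]
0 [ 3.63112162e-01  1.21110707e-01 -2.49600593e-01  4.44089210e-16
 -1.20008503e+00  1.20768416e+00]
0 [ 5.98904106e-01  1.88308124e-01 -1.68029325e-01  4.44089210e-16
 -1.21445888e+00  9.71892221e-01]
1.5707963267948966 [ 0.36311216  0.12111071 -0.24960059  0.         -1.20008503  2.77848049]
1.5707963267948966 [ 0.59890411  0.18830812 -0.16802933  0.         -1.21445888  2.54268855]
3.141592653589793 [ 3.63112162e-01  1.21110707e-01 -2.49600593e-01 -4.44089210e-16
 -1.20008503e+00 -1.93390849e+00]
3.141592653589793 [ 5.98904106e-01  1.88308124e-01 -1.68029325e-01 -4.44089210e-16
 -1.21445888e+00 -2.16970043e+00]
```

```bash
python3 - <<'E'
from h import *
import json
out={}
for n,p,y in(("rest",[600,187,190],0),("hold",[640,-10,190],0.3),("axle",[470,300,170],-1.81)):
    bot.move_ptp(p,down(y)); bot.pause(.25)
    s=bot.read_state(); im=bot.camera("wrist"); cv2.imwrite(f"pics/w_{n}.png",im[:,:,::-1])
    out[n]={k:list(map(float,s[k])) for k in("tcp_pos","eef_rot")}; print(n,s["t"],s["tcp_pos"].round(1),s["contact_force"].round(2))
json.dump(out,open("looks.json","w"))
E
```

```text
rest 2.2667 [599.9 187.6 190. ] [-1.28 -1.04 -0.13]
hold 3.3833 [640.   -8.9 190. ] [-1.05  0.3  -0.32]
axle 6.0167 [470.1 299.8 170. ] [-0.94  0.69  0.39]
```

View pics/w_rest.png

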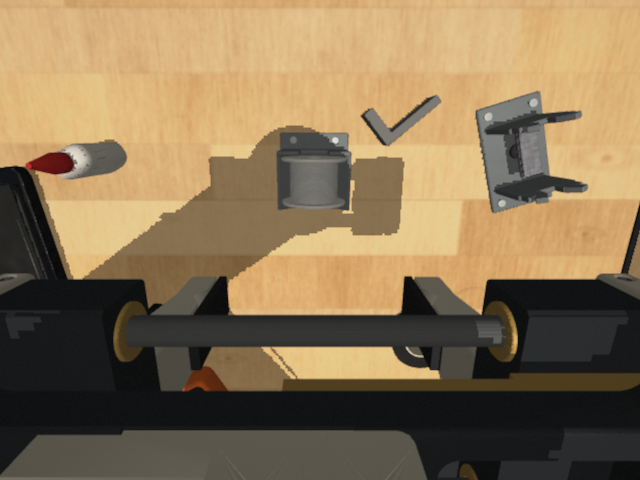

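View pics/w_hold.png

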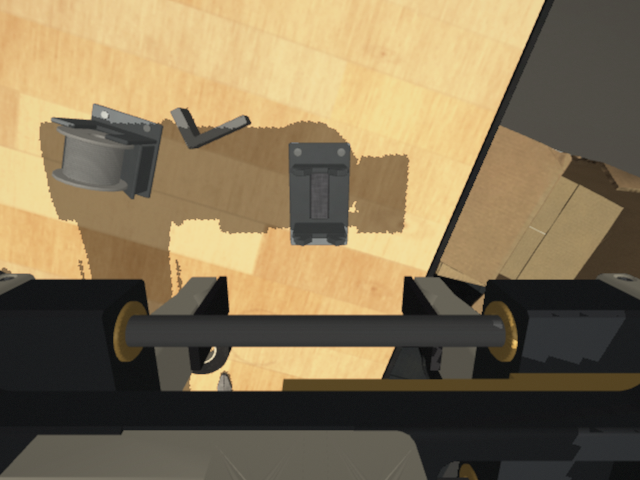

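View pics/w_axle.png

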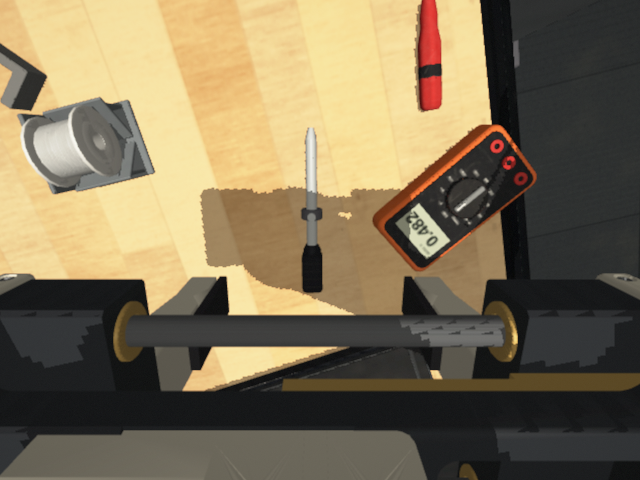

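The rest picture shows the reel at (314,180) with the stop plate at the far (+x) side. In the holder picture the posts are near rows 160 and 232, with the shoe from 167 to 219. In the axle picture the handle runs (312,247)-(312,292), with the tip at (310,128) and the collar at (312,213). I'll enlarge the holder and rest.

```bash
python3 - <<'E'
import cv2,numpy as np
h=cv2.imread("pics/w_hold.png")[130:255,275:365];r=cv2.imread("pics/w_rest.png")[120:220,265:365]
r=cv2.convertScaleAbs(r,alpha=1.8);h=cv2.convertScaleAbs(h,alpha=2.2)
g=cv2.convertScaleAbs(cv2.imread("pics/w_axle.png")[85:205,10:170],alpha=1.2)
im=np.zeros((600,800,3),np.uint8)
im[:,:432]=cv2.resize(h,(432,600),interpolation=cv2.INTER_CUBIC)
im[:350,440:790]=cv2.resize(r,(350,350),interpolation=cv2.INTER_CUBIC)
im[355:600,450:776]=cv2.resize(g,(326,245),interpolation=cv2.INTER_CUBIC)
cv2.imwrite("pics/m2.png",im)
E
```

```text
(no output)
```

View pics/m2.png

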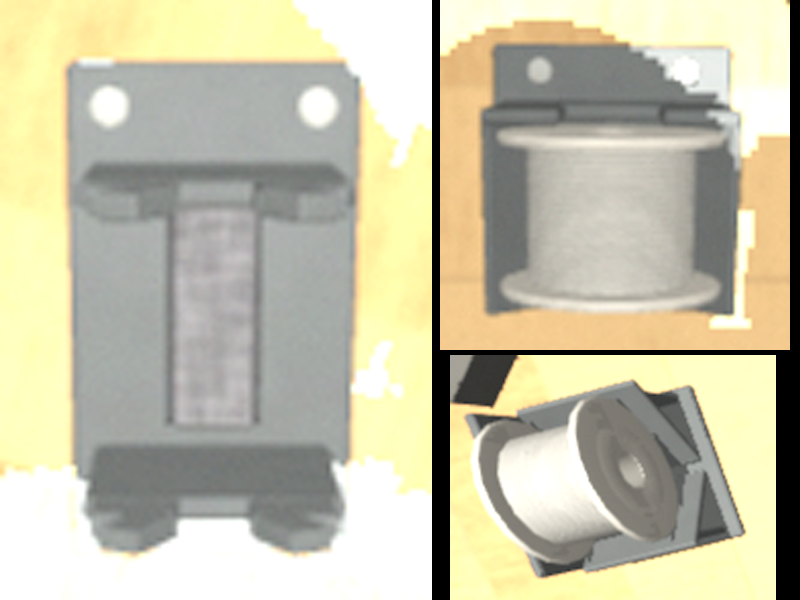

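```bash
cat > m.py <<'E'
from h import *
import json
L=json.load(open("looks.json"))
H=lambda x,y:(275+x/4.8,130+y/4.8); Q=lambda x,y:(265+(x-440)/3.5,120+y/3.5); I=lambda x,y:(x,y)
P=lambda n,f,x,y,z:pix("wrist",f(x,y),z,L[n])
if __name__=="__main__":
  yaw=R.from_quat(L["hold"]["eef_rot"]).as_matrix()[:2,0]; print("tool x dir hold",yaw)
  for n,f,x,y,z,t in [("hold",H,68,65,3,"base TL"),("hold",H,357,65,3,"base TR"),("hold",H,72,475,3,"base L low"),("hold",H,352,475,3,"base R low"),
   ("hold",H,215,447,3,"low post foot in"),("hold",H,215,165,3,"up post foot out"),("hold",H,215,425,29,"shoe low"),("hold",H,215,205,29,"shoe up"),
   ("hold",H,177,505,52,"low notch L"),("hold",H,250,505,52,"low notch R"),("hold",H,177,190,52,"up notch L"),("hold",H,253,190,52,"up notch R"),
   ("rest",Q,497,140,46,"far fl L"),("rest",Q,725,140,46,"far fl R"),("rest",Q,500,290,46,"near fl L"),("rest",Q,721,290,46,"near fl R"),("rest",Q,610,312,74,"near fl top"),("rest",Q,610,128,74,"far fl top back"),
   ("rest",Q,561,112,58,"notch L"),("rest",Q,667,112,58,"notch R"),("rest",Q,485,112,58,"plate L"),("rest",Q,740,112,58,"plate R"),("rest",Q,494,45,2,"base TL"),("rest",Q,729,45,2,"base TR"),
   ("axle",I,312,292,10,"hend"),("axle",I,312,247,10,"hfront"),("axle",I,310.5,128,10,"tip"),("axle",I,312,213,10,"col"),
   ("axle",lambda x,y:(10+(x-450)/2.0375,85+(y-355)/2.0417),631,469,46,"near bore")]:
    p=P(n,f,x,y,z); print(t,p.round(1))
E
python3 m.py
```

```text
tool x dir hold [0.95493852 0.29680365]
base TL [697.8  36.7   3. ]
base TR [715.1 -18.9   3. ]
base L low [615.8  12.1   3. ]
base R low [633.8 -45.7   3. ]
low post foot in [631.  -15.5   3. ]
up post foot out [687.7   2.4   3. ]
shoe low [641.4 -11.9  29. ]
shoe up [682.4   1.1  29. ]
low notch L [629.7  -7.8  52. ]
low notch R [633.8 -20.8  52. ]
up notch L [685.1   9.3  52. ]
up notch R [689.1  -3.5  52. ]
far fl L [655.7 217.9  46. ]
far fl R [655.8 162.   46. ]
near fl L [618.5 218.1  46. ]
near fl R [618.6 162.   46. ]
near fl top [618.7 190.1  74. ]
far fl top back [660.2 190.1  74. ]
notch L [662.9 201.6  58. ]
notch R [663.  176.8  58. ]
plate L [662.9 219.4  58. ]
plate R [663.  159.8  58. ]
base TL [678.3 222.3   2. ]
base TR [678.5 157.7   2. ]
hend [492.1 372.2  10. ]
hfront [480.7 325.8  10. ]
tip [455.7 218.5  10. ]
col [472.7 293.1  10. ]
near bore [620.1 189.3  46. ]
```

Reel bore line: y≈190, yaw 0, near face x≈622, stop at 663. Holder centre is ≈(656.9,-6.6), yaw 0.302; the shoe is offset towards the far post, so +x points away from the robot. Now to grasp the axle.

```bash
python3 - <<'E'
from h import *
q=down(-1.803)
bot.move_ptp([487.2,351.0,60],q); bot.line_to([487.2,351.0,2.0],100); 
bot.move_gripper(10,45); s=bot.read_state(); print(s["t"],s["tcp_pos"].round(2),s["width"],s["finger_force"],s["contact_force"].round(2))
bot.line_to([487.2,351,120],150)
bot.move_ptp([450,190,90],down(0)); bot.line_to([450,190,38],120); bot.pause(.3)
s=bot.read_state(); print(s["t"],s["tcp_pos"].round(2),s["eef_rot"].round(4),s["width"],s["contact_force"].round(2))
im=bot.camera("wrist")[:,:,::-1]; cv2.imwrite("pics/w_pre.png",im)
im2=bot.camera("scene")[:,:,::-1]
o=np.zeros((600,800,3),np.uint8)
o[:,:400]=cv2.resize(im[50:290,240:400],(400,600),interpolation=cv2.INTER_CUBIC)
o[:300,400:]=cv2.resize(im2[170:320,170:370],(400,300),interpolation=cv2.INTER_CUBIC)
cv2.imwrite("pics/m3.png",o)
E
```

```text
8.4333 [487.16 350.95   1.97] 19.545238788112968 44.879947900772095 [ 0.55 -0.29  0.24]
11.95 [450.31 190.31  38.63] [ 1.e+00  0.e+00  5.e-04 -4.e-04] 19.613599423970488 [ 0.1   0.39 -1.05]
```

View pics/m3.png

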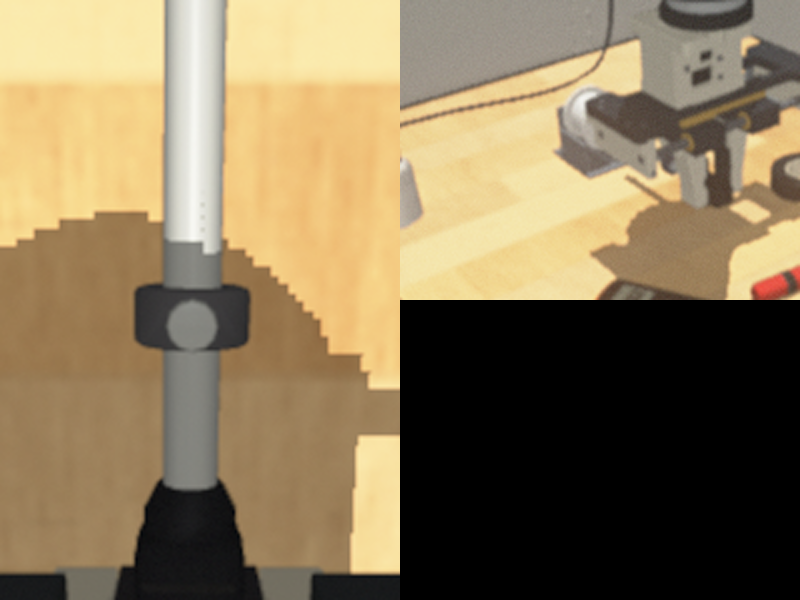

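The axle is gripped straight (centre column ≈ 317) with the collar at about row 177; the tip lies above this crop, so I'll crop the top part.

```bash
python3 - <<'E'
import cv2
im=cv2.imread("pics/w_pre.png")[0:90,257:377]
cv2.imwrite("pics/m4.png",cv2.resize(im,(800,600),interpolation=cv2.INTER_CUBIC))
E
```

```text
(no output)
```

View pics/m4.png

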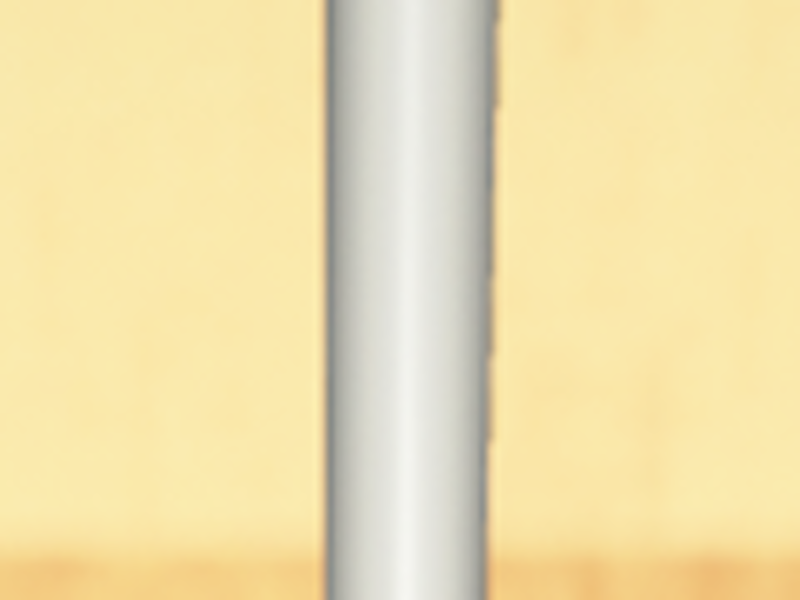

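```bash
python3 - <<'E'
from h import *
for uv in((316,230),(316.8,177),(317.9,90),(318.8,0)): print(pix("wrist",uv,46.6).round(2))
E
```

```text
[486.86 189.65  46.6 ]
[510.56 189.35  46.6 ]
[545.37 189.    46.6 ]
[576.87 188.76  46.6 ]
```

```bash
cat > ins.py <<'E'
from h import *
import sys
def go(x,y,z,yaw,v): bot.line_to([x,y,z],v,down(yaw))
def f(n=3):
    F=[]
    for _ in range(n): F.append(bot.read_state()["contact_force"]); bot.pause(.02)
    return np.mean(F,0)
E
python3 - <<'E'
from ins import *
go(478,190.9,37.8,.003,60); bot.pause(.2); b=f(); s=bot.read_state(); print("base",b.round(2),s["tcp_pos"].round(2))
for x in list(range(484,548,4)):
    go(x,190.9,37.8,.003,40); F=f(2)-b; s=bot.read_state()
    print(x,F.round(2),s["tcp_pos"].round(2))
    if np.abs(F).max()>3.5: break
print(s["t"])
E
```

```text
base [ 0.01  0.19 -0.38] [477.8  190.9   37.87]
484 [-0.64 -0.82  0.02] [484.16 190.93  37.78]
488 [-0.63 -0.34 -0.26] [488.12 190.88  37.75]
492 [ 0.25 -0.32 -0.74] [492.12 190.86  37.73]
496 [-0.24 -0.28 -0.18] [496.13 190.9   37.76]
500 [ 0.51 -0.28 -0.3 ] [500.1  190.88  37.75]
504 [-0.4  -0.08  0.26] [504.13 190.89  37.76]
508 [ 0.49 -0.35 -0.22] [508.11 190.89  37.76]
512 [-0.1  -1.13 -0.18] [512.14 190.88  37.74]
516 [-0.9  -0.07 -0.68] [516.14 190.9   37.76]
520 [ 0.12  0.36 -1.19] [520.12 190.87  37.75]
524 [-0.31 -0.24 -0.43] [524.07 190.87  37.72]
528 [-0.76 -0.63 -0.1 ] [528.13 190.9   37.77]
532 [-0.61 -0.44 -1.15] [532.12 190.89  37.77]
536 [ 0.89  0.36 -0.37] [536.11 190.92  37.77]
540 [-0.1  -0.48 -0.53] [540.12 190.9   37.74]
544 [-0.15 -0.45 -0.46] [544.11 190.9   37.76]
17.5
```

Threaded freely. Next I push on in fine steps until 4–6 N.

```bash
python3 - <<'E'
from ins import *
b=f(6)
x=544; dx=1.0
while x<575:
    x+=dx; go(x,190.9,37.8,.003,40); F=f(3)-b
    if F[0]<-1.5: dx=0.2; print(round(x,1),F.round(2))
    if F[0]<-4.5: break
s=bot.read_state(); print(x,s["tcp_pos"].round(2),s["contact_force"].round(2),s["t"])
bot.pause(.2); print((f(5)-b).round(2))
E
```

```text
555.0 [-2.45  0.13  0.19]
555.2 [-3.44  0.67  0.31]
555.4 [-1.82  0.36 -0.28]
555.6 [-2.38 -0.13 -0.11]
555.8 [-2.82 -0.37 -0.11]
556.0 [-4.97  0.16  0.8 ]
556.0000000000002 [555.68 190.84  37.69] [-5.38  0.93  0.56] 22.4
[-5.39  0.74  0.47]
```

```bash
cat >> ins.py <<'E'
def ori(yaw,tilt): return (R.from_euler('z',yaw)*R.from_euler('y',-tilt)*R.from_euler('x',np.pi)).as_quat()
E
python3 - <<'E'
from ins import *
bot.move_gripper(10,60)
go(555.4,190.9,37.8,.003,20)
print(f(3).round(2))
bot.line_to([555.4,190.9,43],15,ori(.003,0)); print(f().round(2))
bot.line_to([555.4,190.9,107],50,ori(.003,.03)); bot.pause(.25)
s=bot.read_state(); print(s["t"],s["tcp_pos"].round(2),s["contact_force"].round(2),s["moment"].round(3),s["width"])
bot.line_to([580.5,-29.7,107],90,ori(.305,.02)); bot.line_to([580.5,-29.7,96],40,ori(.305,0)); bot.pause(.4)
s=bot.read_state(); print(s["t"],s["tcp_pos"].round(2),s["contact_force"].round(2),s["moment"].round(3))
im=bot.camera("wrist")[:,:,::-1]; cv2.imwrite("pics/w_h2.png",im); sc=bot.camera("scene")[:,:,::-1]; cv2.imwrite("pics/s_h2.png",sc)
o=np.zeros((600,800,3),np.uint8)
o[:,:400]=cv2.resize(im[0:300,220:420],(400,600),interpolation=cv2.INTER_CUBIC)
o[:300,400:]=cv2.resize(sc[120:270,260:460],(400,300),interpolation=cv2.INTER_CUBIC)
cv2.imwrite("pics/m5.png",o)
E
```

```text
[-1.82 -0.19 -0.99]
[-0.43  0.   -3.19]
25.4333 [555.35 190.85 106.78] [-0.21  0.04 -3.21] [-0.055  0.352 -0.024] 19.341803225806366
28.875 [580.54 -29.68  96.19] [-0.52 -0.23 -3.61] [-0.191  0.249 -0.005]
```

View pics/m5.png

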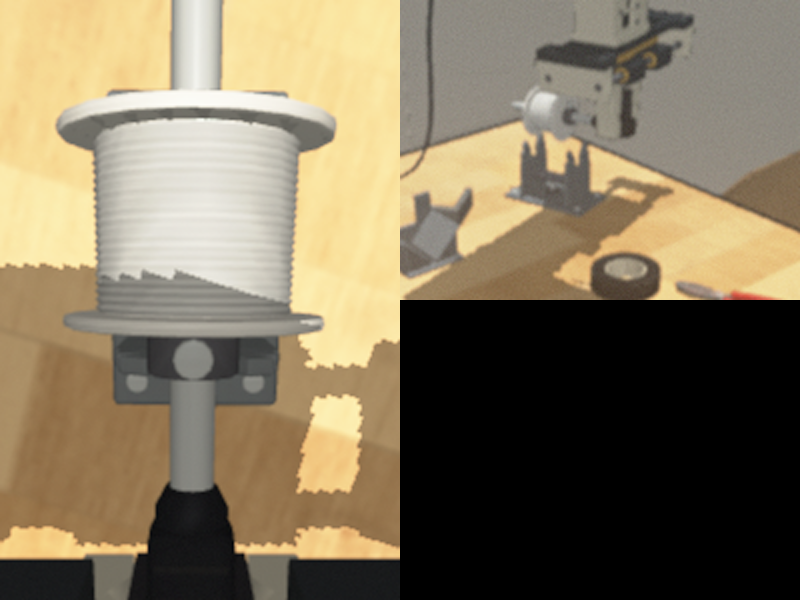

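```bash
python3 - <<'E'
from ins import *
c=np.array([656.9,-6.6]);u=np.array([np.cos(.302),np.sin(.302)]);v=np.array([-u[1],u[0]])
W=lambda x,y:(220+x/2,y/2)
s=bot.read_state()
for t,x,y,z in[("tcp",0,0,0),("base L",114,403,3),("base R",276,403,3),("screwL",137,383,3),("screwR",253,383,3),("rod near",193,440,104),("rod far",196,45,104),("collar rear top",193,380,114),("reel near fl top",193,335,130.5),("reel fl L",63,320,102.5),("reel fl R",324,320,102.5),("far fl L",57,122,102.5),("far fl R",335,122,102.5)]:
    p=s["tcp_pos"] if t=="tcp" else pix("wrist",W(x,y),z,s)
    d=p[:2]-c; print(t,(d@u).round(2),(d@v).round(2))
E
```

```text
tcp -79.8 0.63
base L -48.94 28.29
base R -48.7 -31.49
screwL -41.5 19.67
screwR -41.33 -22.78
rod near -38.6 -0.36
rod far 39.43 -0.52
collar rear top -23.62 -0.23
reel near fl top -13.16 -0.11
reel fl L -12.5 27.79
reel fl R -12.27 -28.46
far fl L 26.18 27.14
far fl R 26.41 -28.39
```

```bash
python3 - <<'E'
from ins import *
from m import P,H,L
c=np.array([656.9,-6.6]);u=np.array([np.cos(.302),np.sin(.302)]);v=np.array([-u[1],u[0]])
for t,x,y,z in [("far edge",215,65,3),("near edge",215,(245-130)*4.8,3),("scrL",110,106,3),("scrR",318,106,3),("low post top in",110,497,70),("low post top out",130,548,70),("up post top out",110,190,70),("up post top in",110,220,70)]:
    d=P("hold",H,x,y,z)[:2]-c; print(t,(d@u).round(1),(d@v).round(1))
# base edges in the present frame: column profiles at screw rows
im=cv2.cvtColor(cv2.imread("pics/w_h2.png"),cv2.COLOR_BGR2GRAY)
print("row profile u=300",[(r,int(im[r,298:304].mean())) for r in range(182,210)])
w=cv2.cvtColor(cv2.imread("pics/w_hold.png"),cv2.COLOR_BGR2GRAY)
print("view1 u=318",[(r,int(w[r,314:324].mean())) for r in range(216,256)])
E
```

```text
far edge 53.6 -2.3
near edge -49.4 -2.7
scrL 45.6 19.0
scrR 45.6 -23.2
low post top in -18.0 16.7
low post top out -27.3 13.3
up post top out 34.9 16.0
up post top in 30.0 16.0
row profile u=300 [(182, 55), (183, 56), (184, 55), (185, 55), (186, 54), (187, 53), (188, 56), (189, 75), (190, 85), (191, 85), (192, 86), (193, 86), (194, 85), (195, 85), (196, 86), (197, 85), (198, 86), (199, 86), (200, 82), (201, 73), (202, 102), (203, 121), (204, 122), (205, 122), (206, 121), (207, 122), (208, 121), (209, 122)]
view1 u=318 [(216, 80), (217, 83), (218, 74), (219, 69), (220, 74), (221, 74), (222, 66), (223, 56), (224, 54), (225, 54), (226, 54), (227, 54), (228, 54), (229, 54), (230, 54), (231, 54), (232, 53), (233, 63), (234, 74), (235, 76), (236, 75), (237, 70), (238, 111), (239, 137), (240, 137), (241, 136), (242, 137), (243, 137), (244, 133), (245, 168), (246, 191), (247, 191), (248, 191), (249, 191), (250, 191), (251, 191), (252, 191), (253, 191), (254, 191), (255, 191)]
```

```bash
python3 - <<'E'
from ins import *
from m import L
c=np.array([656.9,-6.6]);u=np.array([np.cos(.302),np.sin(.302)]);v=np.array([-u[1],u[0]])
w=cv2.cvtColor(cv2.imread("pics/w_hold.png"),cv2.COLOR_BGR2GRAY)
def pr(t,n,uv,z):
    d=pix("wrist",uv,z,n)[:2]-c; print(t,uv,z,(d@u).round(2),(d@v).round(2))
a=L["hold"];s=bot.read_state()
for z in (45.5,47): pr("low notch floor in",a,(319,232.7),z); pr("low notch floor out",a,(319,237.3),z)
pr("v2 prong outer top",s,(300,188.5),70); pr("v2 near edge",s,(300,201.5),0); pr("v2 near edge",s,(300,201.5),6)
print("upper notch col 319",[(r,int(w[r,316:323].mean())) for r in range(158,182)])
print("upper prong col 300",[(r,int(w[r,297:303].mean())) for r in range(158,182)])
print("low prong col 302",[(r,int(w[r,299:305].mean())) for r in range(218,250)])
E
```

```text
low notch floor in (319, 232.7) 45.5 -24.09 -1.32
low notch floor out (319, 237.3) 45.5 -28.47 -1.34
low notch floor in (319, 232.7) 47 -23.68 -1.3
low notch floor out (319, 237.3) 47 -28.03 -1.32
v2 prong outer top (300, 188.5) 70 -29.47 8.38
v2 near edge (300, 201.5) 0 -49.43 11.44
v2 near edge (300, 201.5) 6 -48.32 11.19
upper notch col 319 [(158, 79), (159, 80), (160, 80), (161, 80), (162, 80), (163, 73), (164, 60), (165, 53), (166, 54), (167, 61), (168, 72), (169, 77), (170, 76), (171, 74), (172, 67), (173, 73), (174, 82), (175, 82), (176, 77), (177, 77), (178, 81), (179, 82), (180, 81), (181, 80)]
upper prong col 300 [(158, 80), (159, 80), (160, 80), (161, 80), (162, 80), (163, 73), (164, 60), (165, 54), (166, 55), (167, 57), (168, 59), (169, 60), (170, 68), (171, 74), (172, 73), (173, 72), (174, 73), (175, 67), (176, 73), (177, 79), (178, 79), (179, 78), (180, 79), (181, 79)]
low prong col 302 [(218, 75), (219, 75), (220, 74), (221, 75), (222, 66), (223, 56), (224, 54), (225, 54), (226, 54), (227, 54), (228, 55), (229, 54), (230, 54), (231, 54), (232, 54), (233, 56), (234, 57), (235, 55), (236, 57), (237, 58), (238, 57), (239, 56), (240, 63), (241, 70), (242, 71), (243, 71), (244, 72), (245, 121), (246, 172), (247, 186), (248, 187), (249, 187)]
```

```bash
cat > low.py <<'E'
from ins import *
c=np.array([656.9,-6.6]);u=np.array([np.cos(.302),np.sin(.302)]);v=np.array([-u[1],u[0]])
def low(s,l,zs,b,vel=40,lim=3.):
    for z in zs:
        p=c+s*u+l*v; bot.line_to([p[0],p[1],z],vel,ori(.302,0)); F=f(3)-b; k=(F[:2]@u,F[:2]@v,F[2])
        print(z,np.round(k,2))
        if np.abs(k).max()>lim: break
    st=bot.read_state(); print(st["t"],st["tcp_pos"].round(2),st["moment"].round(3)); return z
E
python3 - <<'E'
from low import *
p=c-79.5*u-.77*v; bot.line_to([p[0],p[1],95],40,ori(.302,0)); bot.pause(.2)
b=f(6); print(b.round(2)); np.save("b.npy",b)
low(-79.5,-.77,[91,88,85,82,79,76,73,70,67,64,61,58,56,54,52],b,lim=2.5)
E
```

```text
[-0.26 -0.04 -3.14]
91 [ 0.39 -0.2  -0.65]
88 [ 0.42 -0.21 -0.52]
85 [ 0.22  0.13 -0.81]
82 [ 0.01 -0.31 -0.86]
79 [ 0.46  0.05 -0.32]
76 [ 0.25  0.23 -0.04]
73 [ 0.21  0.14 -0.87]
70 [ 0.35 -0.05  0.03]
67 [ 0.33  0.14 -0.49]
64 [0.5  0.02 0.  ]
61 [ 0.11 -0.21  0.44]
58 [ 0.59 -0.25 -0.46]
56 [ 0.21 -0.37 -0.16]
54 [-0.15  0.12 -0.51]
52 [ 0.31 -0.   -0.21]
34.025 [581.15 -31.02  51.91] [-0.162  0.22  -0.012]
```

```bash
python3 - <<'E'
from low import *
b=np.load("b.npy")
low(-79.5,-.77,[50,49,48,47,46,45.2,44.6,44,43.6,43.2,42.8,42.4,42],b,vel=20,lim=1.8)
E
```

```text
50 [0.42 0.18 0.28]
49 [0.82 0.   0.17]
48 [ 0.62  0.27 -0.41]
47 [0.59 0.19 0.03]
46 [ 0.29  0.2  -0.11]
45.2 [-0.28  0.12  0.43]
44.6 [ 0.15 -0.21  1.38]
44 [-0.19 -0.01  2.21]
36.425 [581.3  -30.99  44.13] [-0.124  0.233 -0.009]
```

```bash
python3 - <<'E'
from low import *
p=bot.read_state()["tcp_pos"]
im0=bot.camera("wrist"); s0=bot.read_state()
bot.move_gripper(50); bot.pause(.3); im1=bot.camera("wrist"); cv2.imwrite("pics/rel0.png",im0[:,:,::-1]); cv2.imwrite("pics/rel1.png",im1[:,:,::-1])
s=bot.read_state(); print(s["t"],s["width"],s["contact_force"].round(2))
d=cv2.absdiff(im0,im1)[60:225,250:385]; print("diff",d.mean().round(2),(d.max(2)>40).sum())
g0,g1=[cv2.cvtColor(i,cv2.COLOR_RGB2GRAY)[60:225,250:385].astype(np.float32) for i in(im0,im1)]
print(cv2.phaseCorrelate(g0,g1))
bot.line_to([p[0],p[1],150],80); bot.pause(.3)
a=bot.camera("wrist"); bot.pause(.5); b=bot.camera("wrist"); print("still",cv2.absdiff(a,b).mean())
cv2.imwrite("pics/fin.png",a[:,:,::-1])
s=bot.read_state(); print(s["t"],s["tcp_pos"].round(1),s["contact_force"].round(2))
g=cv2.cvtColor(a,cv2.COLOR_RGB2GRAY)
for r in range(60,290,12):
    print(r,[int(x) for x in g[r,295:340:3]])
E
```

```text
37.5583 49.81623000812767 [-0.62 -0.13  0.61]
diff 1.14 4
((0.4372098934919535, -0.0650074997330563), 1.0247992972778195)
still 0.9226888020833334
39.9333 [581.3 -31.  150. ] [-0.25 -0.04 -0.46]
60 [221, 224, 225, 222, 228, 163, 216, 240, 226, 188, 228, 227, 226, 227, 226]
72 [164, 163, 164, 166, 166, 161, 217, 241, 225, 183, 164, 163, 164, 162, 163]
84 [65, 85, 97, 112, 154, 164, 219, 242, 224, 180, 82, 99, 95, 81, 81]
96 [190, 212, 218, 220, 224, 224, 226, 228, 228, 227, 224, 227, 224, 208, 197]
108 [194, 203, 212, 217, 219, 219, 221, 222, 223, 220, 219, 214, 213, 209, 200]
120 [198, 210, 215, 221, 229, 231, 231, 232, 232, 233, 230, 226, 220, 208, 195]
132 [126, 130, 131, 134, 134, 131, 133, 132, 134, 133, 133, 132, 130, 168, 195]
144 [126, 129, 136, 138, 140, 142, 144, 144, 144, 144, 141, 138, 138, 133, 126]
156 [86, 86, 80, 50, 54, 58, 116, 136, 85, 60, 54, 49, 85, 87, 87]
168 [64, 64, 64, 70, 83, 106, 120, 116, 108, 91, 68, 66, 64, 63, 65]
180 [109, 85, 85, 86, 85, 112, 130, 134, 126, 93, 86, 86, 87, 87, 138]
192 [117, 122, 121, 120, 121, 113, 132, 134, 125, 110, 112, 111, 113, 116, 118]
204 [123, 123, 120, 121, 17, 19, 22, 22, 20, 16, 94, 123, 120, 123, 117]
216 [125, 121, 122, 17, 20, 20, 20, 20, 18, 17, 18, 79, 117, 120, 125]
228 [119, 122, 103, 18, 21, 20, 21, 23, 23, 23, 19, 69, 120, 123, 119]
240 [122, 124, 101, 20, 20, 21, 20, 23, 21, 23, 18, 88, 117, 180, 213]
252 [210, 212, 174, 19, 21, 22, 22, 21, 19, 22, 18, 164, 208, 215, 211]
264 [214, 207, 215, 218, 168, 176, 171, 171, 180, 185, 218, 218, 223, 220, 223]
276 [212, 215, 209, 216, 214, 208, 215, 223, 220, 215, 219, 220, 220, 223, 223]
288 [215, 215, 209, 212, 205, 214, 219, 217, 213, 219, 215, 217, 220, 225, 227]
```

```bash
python3 -c "
from plant import bot
print(bot.close_job())"
```

```text
the job is handed in; nothing more can be done
None
```

The reel is on the axle and seated in the holder, with the gripper clear. I handed the job in at about 40 s of the 54 s allowed; the call returned no verdict. The axle did not visibly move on release. I checked the final seating from force readings and image comparison rather than by viewing a picture, having used all 10 views.

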